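# Pack a brass pear in its deep transit pot

## Task

Lift the loose lid off the deep green transit pot and set it down, knob up, on the round black rubber mat, holding it until it touches. Then take the brass pear by its stem and lower it gently, stem up, into the pot until the sprung red rest plate hidden inside carries it, feeling for the plate while you still hold the pear, and let go of it there. Leave the other ware on the table where it is.

Things in the scene. Friction and masses are not known exactly. Their poses are not given: they have to be found in the camera images.
- pot: Deep round green pot, fixed, 170 mm high, 132 mm wide at the rim, 6 mm wall (mouth 120 mm inside, 110 mm low down). Origin: centre of underside, z up. Inside is a round red rest plate on a soft spring (about 1 N per mm, yields from 0.4 N). The plate's level differs each time and is not reported: its top is 45 to 95 mm above the pot's underside.
- lid: Loose green lid, about 0.25 kg, lying on the pot's rim. Origin: centre of its black plug's underside, z up. Plug 104 mm wide, reaching 8 mm into the mouth; disc 140 mm wide, 8 to 16 mm above the origin; black round knob 30 mm wide, 30 to 56 mm above the origin, on a thin stem. On the pot the origin is 162 mm above the table, on the mat 6 mm.
- pear: Pear-shaped brass ornament, 132 mm high, 0.24 to 0.5 kg, standing on the table. Origin: centre of its small flat foot (28 mm across), z up along the stem. Round body 76 mm diameter, widest 34 mm above the foot; straight round stem 25 mm diameter from 90 to 128 mm above the foot, where it is gripped.
- mat: Flat round black rubber mat, 170 mm diameter, 6 mm thick, fixed on the table. Origin: centre of its underside.
- rest_plate (a joint): How far the red rest plate is pressed down on its spring, m: 0 when nothing bears on it, 0.014 at most. It says nothing of the plate's level.
- vase_a: tall cast bronze vase, 170 mm high, 76 mm wide at the mouth, a bystander; origin at the middle of its underside
- vase_b: copper-red cast vase, 160 mm high, 72 mm wide, a bystander; origin at the middle of its underside
- vase_c: dark bronze vase, 150 mm high, 80 mm wide, a bystander; origin at the middle of its underside
- vase_d: short bronze vase, 110 mm high, 72 mm wide, a bystander; origin at the middle of its underside
- dish: shallow bronze bowl, 100 mm wide, 35 mm high, a bystander; origin at the middle of its underside
- brush: hand brush lying flat, a bystander; origin under its middle
- polish: blue metal polish can, 56 mm wide, 120 mm high, a bystander; origin at the middle of its underside

How it is judged:
By the outcome, as a careful person would: the job done as asked, in the order asked, and still so for the second after the job is handed in, with the robot touching nothing.
It also fails if it takes over 69 s, if anything falls off the work surface, if the arm or the gripper's body presses on something with over 40 N, if the wrist force passes 120 N, or if a joint passes its speed limit or range.

## Robot

A 7-joint arm with a two-finger parallel gripper is mounted at the origin on the work surface. World frame = base frame: x ahead of the robot, y to its left, z up, the work surface at z = 0. Lengths are in mm, angles in degrees, forces in N, time in s.
With the tool pointing down it reaches from about 425 to 1025 mm from the base axis. Payload 3.6 kg.
Tool frame: the origin (TCP) lies on the centre line of the jaws, within the pads' length; the fingertips stand 22 mm ahead of it and the grasp point (between the pads) lies 3 mm ahead of it; z points along the fingers, y is the line along which they close (so a half turn about z gives the same grasp; the last joint's range is limited). The gripper opens to 85 mm and grips with 20 to 120 N. Pads are 22 mm wide; open, the fingers measure 114 mm over their backs; the gripper's body (76 mm by 85 mm) begins 54 mm behind the grasp point. The pads swing forward as they close: fully open they stand 13 mm farther back than shut.
Start: joints at [-80.128, 33.873, 2.773, 92.16, -1.908, 54.013, -1.931], TCP at [190.44, 699.544, 213.502] pointing down, gripper open.
Joint ranges: [-153.93, 153.93], [-27.13, 128.08], [-72.61, 78.16], [10.71, 143.7], [-87.88, 267.88], [4.46, 118.87], [-176.78, 176.78]. Speed limits (degrees/s): [147.25, 147.25, 180, 180, 180, 180, 180].

## Interface

Orientations are given as a 3x3 rotation matrix whose columns are the frame's x, y, z axes.
In Python, from bench import env, get_image, calibration gives the robot as it stands.
- The arm moves only by the tool play_rows, never from a script. Its argument "moves" is a list of rows, each an object of numbers: "dx", "dy", "dz": the shift along the tool's x, y, z in mm; "wx", "wy", "wz": the turn, a rotation vector about the tool's x, y, z in rad; "gripper": the finger opening in mm, from 0 to 85.4. A call has 1 to 10 rows; each row shifts and turns the commanded pose from where the row before left it, along the tool's axes as they then stand; what a row does not reach is not made up. A row lasts 1/8 s, in which the tool goes at most 62.5 mm and 10.7 degrees, less where a joint would pass 70% of its speed; a pose out of reach is approached as far as the arm can. A call is refused whole if a number of a shift passes 62.5 or a number of a turn 0.188, either way. A call with a gripper value outside its range is refused whole. The fingers move at their own pace and stop on an object; "force" is the grip in N (left out, the last holds). Time passes only in rows, so rows that do not move let the fingers close. It gives the time, the measured TCP pose, the force, the opening and the grip force at its end, in the units of the state.
- env.observe(): the state, without advancing time (a new reading comes with each control period).
- get_image(name): name is "side" or "top"; returns the picture (400x640x3 uint8, red, green, blue); there is no depth.
- calibration(name): a dict with "camera_matrix" (3x3 intrinsics, pixels), "world_from_camera" (4x4, takes a point from camera to world coordinates). Camera axes: x right, y down, z forward; pixel columns grow to the right and rows downward; lengths in mm; the calibration is good to about 2 mm. A picture is of the moment at which its call begins. calibration takes no time and is no camera call.
- env.close_job(): hands the job in; it is judged then, once.
The state is a dict: "time": time; "q": joint angles; "qd": joint speeds; "tau": joint torques, N m; "eef_pos": TCP position; "ee_rot": TCP orientation; "ft_force": force on the tool from outside, world axes, zero at the start; "ft_torque": the same for the moment, N m; "grip_width": finger opening in mm; "gripper_force": force on a finger pad.
Only numpy, scipy, OpenCV 4.12 (cv2) and the standard library are available. Lean on these libraries where they do the work, as an engineer would, in place of code of your own. Each camera call takes 0.05 s, during which the arm holds its last target. There are 200 camera calls.

## Working session

There is one attempt and no reset: what is moved stays moved. The work goes in short steps, Python scripts to look and compute and a tool call to move; the robot and the scene stay as the last step left them, time stands still between calls to the robot, and variables do not carry over. Pictures are saved under pics/ and viewed, at most 10 in all, crops included, and the job is handed in when it is done.

Besides the shell and the picture viewer there is one more tool, called after "Emit:" by a JSON object that holds its "op" and its "data", one argument or row to a line. play_rows: Moves the arm, as the interface text tells. Its arguments: {"type":"object","properties":{"moves":{"type":"array"},"force":{"type":"number"}},"required":["moves"]}

```bash
ls; mkdir -p pics; python3 - <<'E'
from bench import env,get_image,calibration
import cv2,numpy as np
for n in("side","top"):
    cv2.imwrite(f"pics/{n}0.png",cv2.resize(get_image(n)[:,:,::-1],(800,500),interpolation=cv2.INTER_CUBIC))
    c=calibration(n);print(n,np.round(c["camera_matrix"],1).tolist(),np.round(c["world_from_camera"],3).tolist())
o=env.observe();print(o["time"],np.round(o["eef_pos"],1),np.round(o["ee_rot"],3).tolist(),o["grip_width"],o["ft_force"])
E
```

```text
pics
side [[498.4, 0.0, 328.6], [0.0, 498.4, 196.9], [0.0, 0.0, 1.0]] [[-0.708, -0.37, 0.602, -525.566], [-0.706, 0.383, -0.595, 1057.184], [-0.01, -0.846, -0.533, 1069.957], [0.0, 0.0, 0.0, 1.0]]
top [[372.2, 0.0, 326.9], [0.0, 372.2, 204.4], [0.0, 0.0, 1.0]] [[-0.026, -0.99, 0.139, 418.986], [-1.0, 0.026, 0.001, -25.146], [-0.005, -0.139, -0.99, 1218.141], [0.0, 0.0, 0.0, 1.0]]
0.1 [190.3 698.7 212.4] [[-0.965, 0.263, -0.0], [0.263, 0.965, -0.002], [-0.0, -0.002, -1.0]] 85.481809688391 [0.22028354 0.07204722 0.07295535]
```

View pics/side0.png

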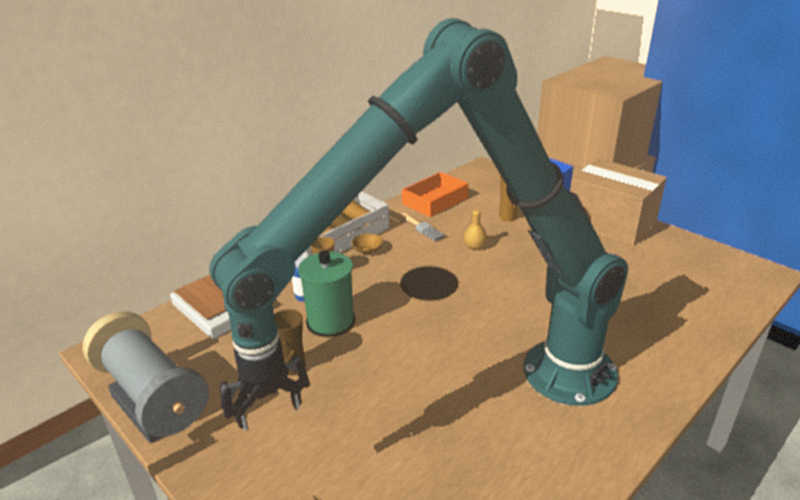

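View pics/top0.png

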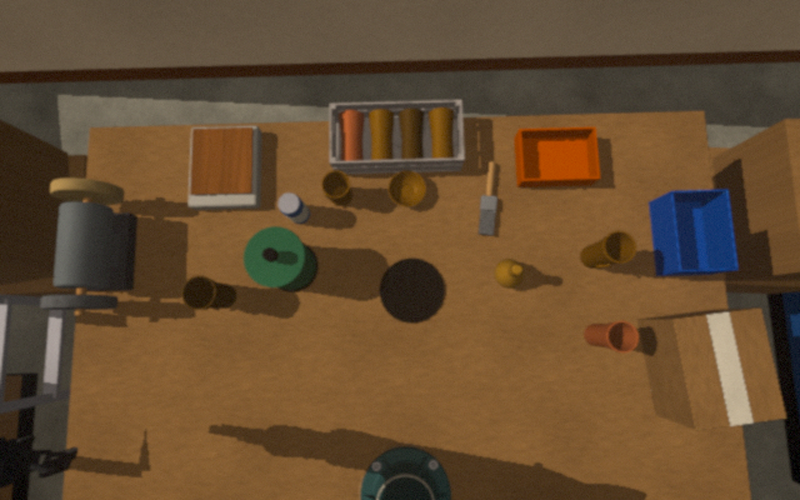

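The side view shows the lidded pot at about (327,290), the mat at (430,283) and the pear at (475,232). In the top view they are at (277,258), (412,290) and (510,272). I'll enlarge crops to measure these closer.

```bash
python3 - <<'E'
from bench import get_image
import cv2,numpy as np
s=get_image("side")[:,:,::-1];t=get_image("top")[:,:,::-1]
def crop(im,x,y,w,h,f):
    c=cv2.resize(im[y:y+h,x:x+w],None,fx=f,fy=f,interpolation=cv2.INTER_CUBIC)
    for i in range(0,w,20): cv2.line(c,(i*f,0),(i*f,6),(255,255,255),1);cv2.putText(c,str(x+i),(i*f,16),0,.35,(255,255,255))
    for i in range(0,h,20): cv2.line(c,(0,i*f),(6,i*f),(255,255,255),1);cv2.putText(c,str(y+i),(8,i*f+4),0,.35,(255,255,255))
    return c
cv2.imwrite("pics/s1.png",crop(s,230,160,170,115,4))
cv2.imwrite("pics/t1.png",crop(t,190,175,240,85,3))
E
```

```text
(no output)
```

View pics/s1.png

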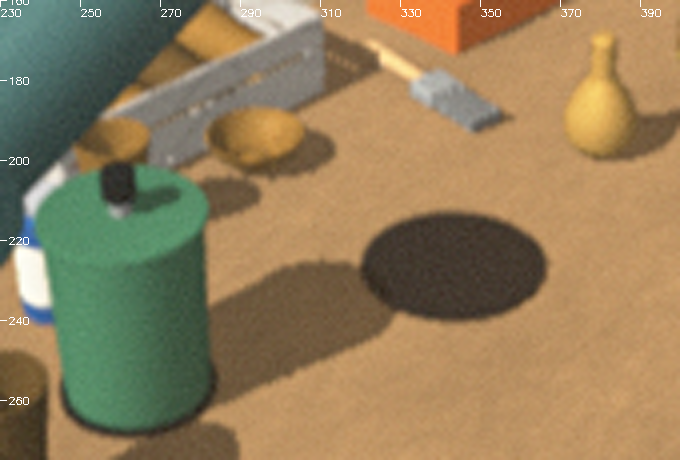

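View pics/t1.png

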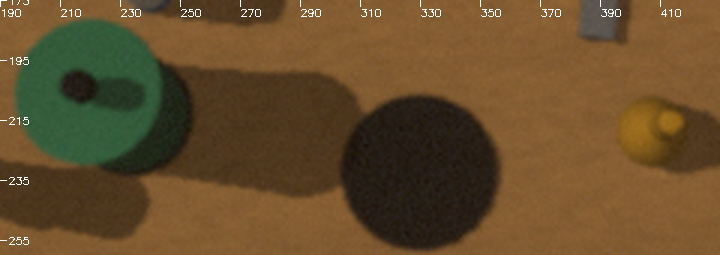

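In the side crop the knob is at (259.5,205.8), the disc at (260.8,213.5), the mat at (343.5,226.5), the pear's stem top at (380.8,169.5) and its body at (380.2,189.5). In the top crop the same features are at (216,203.3), (219.5,206), (330,232.5), (413.7,215.7) and (406,219).

```bash
cat > h.py <<'E'
from bench import env,get_image,calibration
import cv2,numpy as np
def ray(n,p):
    c=calibration(n);T=c["world_from_camera"];d=T[:3,:3]@np.linalg.solve(c["camera_matrix"],[*p,1]);return T[:3,3],d/np.linalg.norm(d)
def tri(ps,pt):
    A=0;b=0;R=[ray("side",ps),ray("top",pt)]
    for o,d in R: P=np.eye(3)-np.outer(d,d);A=A+P;b=b+P@o
    x=np.linalg.solve(A,b);return np.round(x,1),[round(float(np.linalg.norm((np.eye(3)-np.outer(d,d))@(x-o))),1) for o,d in R]
def atz(n,p,z):
    o,d=ray(n,p);return np.round(o+d*(z-o[2])/d[2],1)
def st():
    o=env.observe();print(round(o["time"],2),np.round(o["eef_pos"],1),np.round(o["ee_rot"],3).tolist(),"g",round(o["grip_width"],1),"F",np.round(o["ft_force"],2))
E
python3 - <<'E'
from h import *
D=dict(knob=((259.5,205.8),(216,203.3),205),disc=((260.8,213.5),(219.5,206),178),mat=((343.5,226.5),(330,232.5),6),stem=((380.8,169.5),(413.7,215.7),130),body=((380.2,189.5),(406,219),34))
for k,(s,t,z) in D.items(): print(k,*tri(s,t),atz("side",s,z),atz("top",t,z))
st()
E
```

```text
knob [571.9 280.6 205.4] [0.5, 0.5] [571.8 280.  205. ] [572.3 281.1 205. ]
disc [568.8 279.8 176.7] [0.3, 0.3] [567.5 281.  178. ] [568.5 279.2 178. ]
mat [497.2 -31.4   1.3] [0.5, 0.5] [493.1 -26.4   6. ] [496.6 -31.7   6. ]
stem [ 532.3 -277.9  128.6] [0.8, 0.8] [ 531.2 -275.3  130. ] [ 531.5 -278.1  130. ]
body [ 530.1 -274.7   40. ] [1.2, 1.2] [ 535.4 -283.4   34. ] [ 531.5 -275.2   34. ]
0.2 [190.2 699.  212.8] [[-0.965, 0.263, -0.0], [0.263, 0.965, -0.001], [-0.0, -0.001, -1.0]] g 85.3 F [ 0.3  -0.06 -0.62]
```

Emit:
{"op": "play_rows", "data": {
  "moves": [
    {"dz": -45, "gripper": 85},
    {"dz": -45},
    {"dx": -40, "dy": -25},
    {"dx": -40, "dy": -25},
    {"dx": -40, "dy": -25},
    {"dx": -40, "dy": -25},
    {"dx": -40, "dy": -25},
    {"dx": -40, "dy": -25},
    {"dx": -40, "dy": -25},
    {"dx": -40, "dy": -25}
  ]
}}

```text
invalid input
```

Emit:
{"op": "play_rows", "data": {
  "moves": [
    {"dx": -40, "dy": -25},
    {"dx": -40, "dy": -25},
    {"dx": -40, "dy": -25},
    {"dx": -38, "dy": -24, "gripper": 60},
    {},
    {}
  ]
}}

```text
invalid input
```

```bash
python3 -c "
from h import *
st();print(np.round(env.observe()['q'],0))"
```

```text
0.2 [190.2 699.  212.8] [[-0.965, 0.263, -0.0], [0.263, 0.965, -0.001], [-0.0, -0.001, -1.0]] g 85.3 F [ 0.3  -0.06 -0.62]
[-80.  34.   3.  92.  -2.  54.  -2.]
```

Emit:
{"op": "play_rows", "data": {
  "moves": [
    {"dx": 0, "dy": 0, "dz": -45, "wx": 0, "wy": 0, "wz": 0, "gripper": 85},
    {"dx": 0, "dy": 0, "dz": -45, "wx": 0, "wy": 0, "wz": 0, "gripper": 85}
  ],
  "force": 60
}}

```text
time: 0.45
eef_pos: [190.3, 698.9, 303.4]
ee_rot: [[-0.965, 0.263, -0.0], [0.263, 0.965, -0.002], [-0.0, -0.002, -1.0]]
ft_force: [0.0, 0.7, 0.7]
grip_width: 85.0
gripper_force: 0.0
```

Emit:
{"op": "play_rows", "data": {
  "moves": [
    {"dx": -40, "dy": -25, "dz": 0, "wx": 0, "wy": 0, "wz": 0, "gripper": 85},
    {"dx": -40, "dy": -25, "dz": 0, "wx": 0, "wy": 0, "wz": 0, "gripper": 85},
    {"dx": -40, "dy": -25, "dz": 0, "wx": 0, "wy": 0, "wz": 0, "gripper": 85},
    {"dx": -40, "dy": -25, "dz": 0, "wx": 0, "wy": 0, "wz": 0, "gripper": 85},
    {"dx": -40, "dy": -25, "dz": 0, "wx": 0, "wy": 0, "wz": 0, "gripper": 85},
    {"dx": -40, "dy": -25, "dz": 0, "wx": 0, "wy": 0, "wz": 0, "gripper": 85},
    {"dx": -40, "dy": -25, "dz": 0, "wx": 0, "wy": 0, "wz": 0, "gripper": 85},
    {"dx": -40, "dy": -25, "dz": 0, "wx": 0, "wy": 0, "wz": 0, "gripper": 85},
    {"dx": -40, "dy": -25, "dz": 0, "wx": 0, "wy": 0, "wz": 0, "gripper": 85},
    {"dx": -40, "dy": -25, "dz": 0, "wx": 0, "wy": 0, "wz": 0, "gripper": 85}
  ]
}}

```text
time: 1.7
eef_pos: [511.5, 352.0, 303.5]
ee_rot: [[-0.965, 0.263, -0.0], [0.263, 0.965, 0.0], [0.0, 0.0, -1.0]]
ft_force: [0.4, 0.4, -1.1]
grip_width: 85.3
gripper_force: 0.0
```

Emit:
{"op": "play_rows", "data": {
  "moves": [
    {"dx": -40, "dy": -27, "dz": 0, "wx": 0, "wy": 0, "wz": 0, "gripper": 60},
    {"dx": -38, "dy": -27, "dz": 0, "wx": 0, "wy": 0, "wz": 0, "gripper": 60},
    {"dx": 0, "dy": 0, "dz": 0, "wx": 0, "wy": 0, "wz": 0, "gripper": 60},
    {"dx": 0, "dy": 0, "dz": 0, "wx": 0, "wy": 0, "wz": 0, "gripper": 60}
  ]
}}

```text
time: 2.2
eef_pos: [571.3, 281.2, 303.2]
ee_rot: [[-0.965, 0.263, -0.001], [0.263, 0.965, 0.001], [0.001, 0.0, -1.0]]
ft_force: [-0.6, 0.1, 0.3]
grip_width: 59.9
gripper_force: 0.0
```

Emit:
{"op": "play_rows", "data": {
  "moves": [
    {"dx": 0, "dy": -1, "dz": 30, "wx": 0, "wy": 0, "wz": 0, "gripper": 60},
    {"dx": 0, "dy": 0, "dz": 30, "wx": 0, "wy": 0, "wz": 0, "gripper": 60},
    {"dx": 0, "dy": 0, "dz": 20, "wx": 0, "wy": 0, "wz": 0, "gripper": 60},
    {"dx": 0, "dy": 0, "dz": 10, "wx": 0, "wy": 0, "wz": 0, "gripper": 60},
    {"dx": 0, "dy": 0, "dz": 5, "wx": 0, "wy": 0, "wz": 0, "gripper": 60},
    {"dx": 0, "dy": 0, "dz": 0, "wx": 0, "wy": 0, "wz": 0, "gripper": 60},
    {"dx": 0, "dy": 0, "dz": 0, "wx": 0, "wy": 0, "wz": 0, "gripper": 20},
    {"dx": 0, "dy": 0, "dz": 0, "wx": 0, "wy": 0, "wz": 0, "gripper": 20},
    {"dx": 0, "dy": 0, "dz": 0, "wx": 0, "wy": 0, "wz": 0, "gripper": 20},
    {"dx": 0, "dy": 0, "dz": 0, "wx": 0, "wy": 0, "wz": 0, "gripper": 20}
  ],
  "force": 50
}}

```text
time: 3.45
eef_pos: [571.6, 279.7, 208.7]
ee_rot: [[-0.965, 0.263, 0.0], [0.263, 0.965, 0.0], [-0.0, 0.0, -1.0]]
ft_force: [0.1, -0.4, -0.6]
grip_width: 20.3
gripper_force: 0.0
```

```bash
python3 - <<'E'
from h import *
s=get_image("side")[:,:,::-1];t=get_image("top")[:,:,::-1]
a=cv2.resize(s[140:280,200:330],(520,560),interpolation=cv2.INTER_CUBIC)
b=cv2.resize(t[170:240,185:255],(280,280),interpolation=cv2.INTER_CUBIC)
o=np.zeros((560,800,3),np.uint8);o[:,:520]=a;o[:280,520:]=b;cv2.imwrite("pics/c2.png",o);st();print(env.observe()["gripper_force"])
E
```

```text
3.55 [571.6 279.7 208.6] [[-0.965, 0.263, 0.0], [0.263, 0.965, 0.0], [-0.0, 0.0, -1.0]] g 20.0 F [ 0.15  0.82 -0.76]
0.0
```

View pics/c2.png

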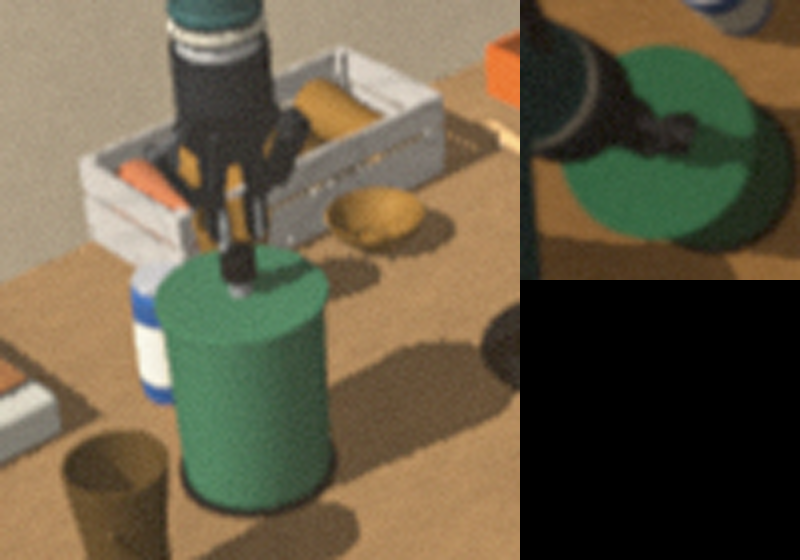

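The hand stands beside or above the knob: the side view shows the fingertips ending at about (259,199), with the knob still clear at (259.5,205). In the top view the fingertips are near (227,203). I'll compare this with where the reported TCP projects.

```bash
python3 - <<'E'
from h import *
o=env.observe();p=o["eef_pos"]
def proj(n,X):
    c=calibration(n);T=np.linalg.inv(c["world_from_camera"]);u=c["camera_matrix"]@(T[:3,:3]@X+T[:3,3]);return np.round(u[:2]/u[2],1)
for n,f in(("side",lambda u:((u[0]-200)*4,(u[1]-140)*4)),("top",lambda u:((u[0]-185)*4+520,(u[1]-170)*4))):
    for dz in(-22,0,54,150): print(n,dz,proj(n,p+[0,0,dz]),np.round(f(proj(n,p+[0,0,dz])),0))
    for X in ([571.5,280,218],[571.5,280,192]): print("knob",n,proj(n,np.array(X)))
t=get_image("top")[:,:,::-1];s=get_image("side")[:,:,::-1]
a=cv2.resize(s[170:220,225:295],None,fx=6,fy=6,interpolation=cv2.INTER_CUBIC);b=cv2.resize(t[180:225,190:250],None,fx=6,fy=6,interpolation=cv2.INTER_CUBIC)
w=np.zeros((300,800,3),np.uint8);w[:300,:420]=a;w[:270,430:790]=b;w=np.clip(w.astype(float)*1.8,0,255).astype(np.uint8);cv2.imwrite("pics/c3.png",w)
E
```

```text
side -22 [260.1 210.6] [240. 282.]
side 0 [259.5 204.9] [238. 260.]
side 54 [258.1 190.3] [232. 201.]
side 150 [255.3 163.1] [221.  92.]
knob side [259.2 202.4]
knob side [259.9 209.2]
top -22 [218.5 204.5] [654. 138.]
top 0 [216.1 203.4] [644. 134.]
top 54 [209.9 200.4] [620. 122.]
top 150 [197.  194.3] [568.  97.]
knob top [215.  202.9]
knob top [217.8 204.3]
```

View pics/c3.png

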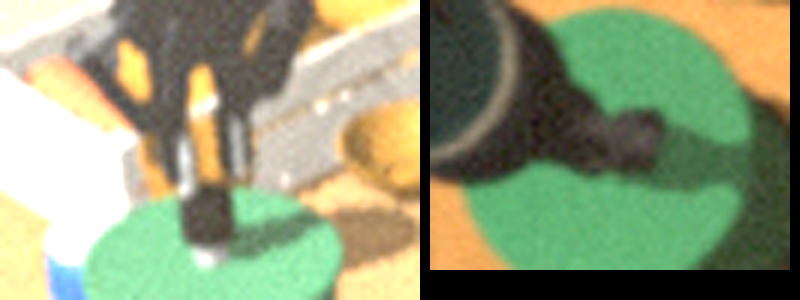

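```bash
python3 - <<'E'
from h import *
def proj(n,X):
    c=calibration(n);T=np.linalg.inv(c["world_from_camera"]);u=c["camera_matrix"]@(T[:3,:3]@X+T[:3,3]);return np.round(u[:2]/u[2],1)
y=np.array([.263,.965,0])
for k in(-50,0,50):
  for z in(191,213,230,245): print("start side",k,z,proj("side",np.array([190.3,699,z])+y*k)*1.25)
p=env.observe()["eef_pos"]
for k in(-18,18):
  for z in(187,209,225,240): print("now crop",k,z,(proj("side",np.array([p[0],p[1],z])+y*k)-[225,170])*6)
E
```

```text
start side -50 191 [299.875 426.625]
start side -50 213 [298.625 418.125]
start side -50 230 [297.625 411.5  ]
start side -50 245 [296.625 405.5  ]
start side 0 191 [273.5   437.625]
start side 0 213 [271.875 429.125]
start side 0 230 [270.625 422.5  ]
start side 0 245 [269.5 416.5]
start side 50 191 [246.125 449.125]
start side 50 213 [244.125 440.5  ]
start side 50 230 [242.625 433.875]
start side 50 245 [241.25 427.75]
now crop -18 187 [241.8 233.4]
now crop -18 209 [238.8 199.2]
now crop -18 225 [236.4 173.4]
now crop -18 240 [234.  149.4]
now crop 18 187 [179.4 252.6]
now crop 18 209 [175.8 217.8]
now crop 18 225 [172.8 192.6]
now crop 18 240 [170.4 168. ]
```

In both the start picture and this one, the fingertips sit about 36 mm higher than the reported pose and the stated tool length imply. The horizontal position agrees, so the grasp missed only in height. I'll reopen and go down by that much, watching the force.

Emit:
{"op": "play_rows", "data": {
  "moves": [
    {"dx": 0, "dy": 0, "dz": 0, "wx": 0, "wy": 0, "wz": 0, "gripper": 60},
    {"dx": 0, "dy": 0, "dz": 0, "wx": 0, "wy": 0, "wz": 0, "gripper": 60},
    {"dx": 0, "dy": 0, "dz": 0, "wx": 0, "wy": 0, "wz": 0, "gripper": 60},
    {"dx": 0, "dy": 0, "dz": 10, "wx": 0, "wy": 0, "wz": 0, "gripper": 60},
    {"dx": 0, "dy": 0, "dz": 8, "wx": 0, "wy": 0, "wz": 0, "gripper": 60},
    {"dx": 0, "dy": 0, "dz": 8, "wx": 0, "wy": 0, "wz": 0, "gripper": 60},
    {"dx": 0, "dy": 0, "dz": 4, "wx": 0, "wy": 0, "wz": 0, "gripper": 60},
    {"dx": 0, "dy": 0, "dz": 0, "wx": 0, "wy": 0, "wz": 0, "gripper": 60}
  ],
  "force": 50
}}

```text
time: 4.65
eef_pos: [571.3, 279.6, 178.0]
ee_rot: [[-0.965, 0.263, -0.001], [0.263, 0.965, -0.0], [0.001, -0.001, -1.0]]
ft_force: [0.7, 0.1, -0.4]
grip_width: 60.0
gripper_force: 0.0
```

Emit:
{"op": "play_rows", "data": {
  "moves": [
    {"dx": 0, "dy": 0, "dz": 3, "wx": 0, "wy": 0, "wz": 0, "gripper": 60},
    {"dx": 0, "dy": 0, "dz": 0, "wx": 0, "wy": 0, "wz": 0, "gripper": 20},
    {"dx": 0, "dy": 0, "dz": 0, "wx": 0, "wy": 0, "wz": 0, "gripper": 20},
    {"dx": 0, "dy": 0, "dz": 0, "wx": 0, "wy": 0, "wz": 0, "gripper": 20},
    {"dx": 0, "dy": 0, "dz": 0, "wx": 0, "wy": 0, "wz": 0, "gripper": 20}
  ]
}}

```text
time: 5.28
eef_pos: [572.0, 280.3, 176.1]
ee_rot: [[-0.965, 0.263, 0.001], [0.263, 0.965, 0.001], [-0.001, 0.001, -1.0]]
ft_force: [-0.7, 0.8, 2.3]
grip_width: 28.5
gripper_force: 49.4
```

Emit:
{"op": "play_rows", "data": {
  "moves": [
    {"dx": 0, "dy": 0, "dz": -5, "wx": 0, "wy": 0, "wz": 0, "gripper": 20},
    {"dx": 0, "dy": 0, "dz": -15, "wx": 0, "wy": 0, "wz": 0, "gripper": 20},
    {"dx": 0, "dy": 0, "dz": -25, "wx": 0, "wy": 0, "wz": 0, "gripper": 20},
    {"dx": 0, "dy": 0, "dz": -25, "wx": 0, "wy": 0, "wz": 0, "gripper": 20},
    {"dx": 0, "dy": 0, "dz": 0, "wx": 0, "wy": 0, "wz": 0, "gripper": 20},
    {"dx": 0, "dy": 0, "dz": 0, "wx": 0, "wy": 0, "wz": 0, "gripper": 20}
  ]
}}

```text
time: 6.02
eef_pos: [570.8, 279.3, 244.9]
ee_rot: [[-0.965, 0.263, -0.001], [0.263, 0.965, -0.001], [0.001, -0.001, -1.0]]
ft_force: [0.2, -0.2, -2.3]
grip_width: 28.5
gripper_force: 49.6
```

```bash
python3 - <<'E'
from h import *
s=get_image("side")[:,:,::-1];t=get_image("top")[:,:,::-1]
a=cv2.resize(s[120:270,200:330],(520,600),interpolation=cv2.INTER_CUBIC)
b=cv2.resize(t[170:240,185:255],(280,280),interpolation=cv2.INTER_CUBIC)
o=np.zeros((600,800,3),np.uint8);o[:,:520]=a;o[:280,520:]=b;cv2.imwrite("pics/c4.png",o);st()
E
```

```text
6.12 [570.5 279.2 244.2] [[-0.965, 0.263, -0.002], [0.263, 0.965, -0.001], [0.002, -0.002, -1.0]] g 28.4 F [-0.21 -0.01 -3.11]
```

View pics/c4.png

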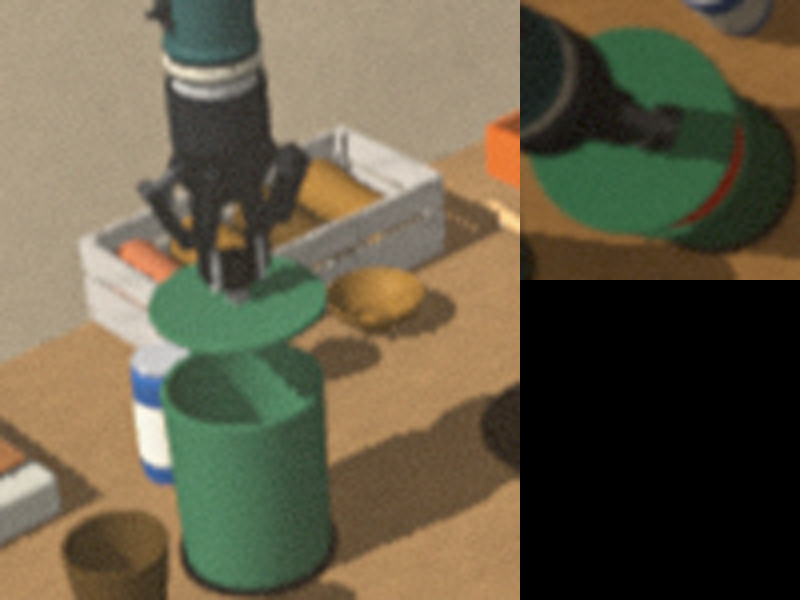

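The lid hangs level from the knob, clear of the pot rim, and a red patch of the plate shows inside the mouth in the top view. Now I'll take it to the mat.

Emit:
{"op": "play_rows", "data": {
  "moves": [
    {"dx": 0, "dy": -20, "dz": 0, "wx": 0, "wy": 0, "wz": 0, "gripper": 20},
    {"dx": -1, "dy": -40, "dz": 0, "wx": 0, "wy": 0, "wz": 0, "gripper": 20},
    {"dx": -1, "dy": -40, "dz": 0, "wx": 0, "wy": 0, "wz": 0, "gripper": 20},
    {"dx": -1, "dy": -40, "dz": 0, "wx": 0, "wy": 0, "wz": 0, "gripper": 20},
    {"dx": -1, "dy": -40, "dz": 0, "wx": 0, "wy": 0, "wz": 0, "gripper": 20},
    {"dx": -1, "dy": -40, "dz": 0, "wx": 0, "wy": 0, "wz": 0, "gripper": 20},
    {"dx": -1, "dy": -40, "dz": 0, "wx": 0, "wy": 0, "wz": 0, "gripper": 20},
    {"dx": -2, "dy": -40, "dz": 0, "wx": 0, "wy": 0, "wz": 0, "gripper": 20},
    {"dx": -2, "dy": -19, "dz": 10, "wx": 0, "wy": 0, "wz": 0, "gripper": 20},
    {"dx": 0, "dy": 0, "dz": 30, "wx": 0, "wy": 0, "wz": 0, "gripper": 20}
  ]
}}

```text
time: 7.38
eef_pos: [497.1, -34.6, 206.3]
ee_rot: [[-0.963, 0.268, 0.003], [0.268, 0.963, -0.001], [-0.003, -0.0, -1.0]]
ft_force: [0.0, -0.5, -2.2]
grip_width: 28.6
gripper_force: 49.7
```

Emit:
{"op": "play_rows", "data": {
  "moves": [
    {"dx": 0, "dy": 0, "dz": 40, "wx": 0, "wy": 0, "wz": 0, "gripper": 20},
    {"dx": 0, "dy": 0, "dz": 40, "wx": 0, "wy": 0, "wz": 0, "gripper": 20},
    {"dx": 0, "dy": 0, "dz": 40, "wx": 0, "wy": 0, "wz": 0, "gripper": 20},
    {"dx": 0, "dy": 0, "dz": 30, "wx": 0, "wy": 0, "wz": 0, "gripper": 20},
    {"dx": 0, "dy": 0, "dz": 15, "wx": 0, "wy": 0, "wz": 0, "gripper": 20},
    {"dx": 0, "dy": 0, "dz": 5, "wx": 0, "wy": 0, "wz": 0, "gripper": 20},
    {"dx": 0, "dy": 0, "dz": 0, "wx": 0, "wy": 0, "wz": 0, "gripper": 20},
    {"dx": 0, "dy": 0, "dz": 0, "wx": 0, "wy": 0, "wz": 0, "gripper": 20}
  ]
}}

```text
time: 8.38
eef_pos: [498.2, -30.8, 36.5]
ee_rot: [[-0.965, 0.263, 0.002], [0.263, 0.965, -0.0], [-0.002, 0.001, -1.0]]
ft_force: [0.1, 0.4, -1.7]
grip_width: 28.3
gripper_force: 49.6
```

Expected contact is near z=20; I'll go down slowly from here.

Emit:
{"op": "play_rows", "data": {
  "moves": [
    {"dx": 0, "dy": 0, "dz": 5, "wx": 0, "wy": 0, "wz": 0, "gripper": 20},
    {"dx": 0, "dy": 0, "dz": 4, "wx": 0, "wy": 0, "wz": 0, "gripper": 20},
    {"dx": 0, "dy": 0, "dz": 3, "wx": 0, "wy": 0, "wz": 0, "gripper": 20},
    {"dx": 0, "dy": 0, "dz": 0, "wx": 0, "wy": 0, "wz": 0, "gripper": 20},
    {"dx": 0, "dy": 0, "dz": 0, "wx": 0, "wy": 0, "wz": 0, "gripper": 20}
  ]
}}

```text
time: 9.0
eef_pos: [497.4, -30.7, 23.5]
ee_rot: [[-0.965, 0.263, -0.0], [0.263, 0.965, -0.0], [0.0, -0.0, -1.0]]
ft_force: [-0.0, -0.6, -2.6]
grip_width: 28.5
gripper_force: 49.6
```

Emit:
{"op": "play_rows", "data": {
  "moves": [
    {"dx": 0, "dy": 0, "dz": 1, "wx": 0, "wy": 0, "wz": 0, "gripper": 20},
    {"dx": 0, "dy": 0, "dz": 1, "wx": 0, "wy": 0, "wz": 0, "gripper": 20},
    {"dx": 0, "dy": 0, "dz": 1, "wx": 0, "wy": 0, "wz": 0, "gripper": 20},
    {"dx": 0, "dy": 0, "dz": 0, "wx": 0, "wy": 0, "wz": 0, "gripper": 20}
  ]
}}

```text
time: 9.5
eef_pos: [497.4, -30.7, 20.4]
ee_rot: [[-0.965, 0.263, -0.0], [0.263, 0.965, 0.0], [0.0, -0.0, -1.0]]
ft_force: [-0.6, 0.3, -2.2]
grip_width: 28.1
gripper_force: 49.6
```

Emit:
{"op": "play_rows", "data": {
  "moves": [
    {"dx": 0, "dy": 0, "dz": 1, "wx": 0, "wy": 0, "wz": 0, "gripper": 20},
    {"dx": 0, "dy": 0, "dz": 0, "wx": 0, "wy": 0, "wz": 0, "gripper": 20}
  ]
}}

```text
time: 9.75
eef_pos: [497.5, -30.8, 19.9]
ee_rot: [[-0.965, 0.263, 0.0], [0.263, 0.965, 0.0], [-0.0, 0.0, -1.0]]
ft_force: [-1.4, -0.6, 3.1]
grip_width: 28.3
gripper_force: 50.3
```

Emit:
{"op": "play_rows", "data": {
  "moves": [
    {"dx": 0, "dy": 0, "dz": 0.7, "wx": 0, "wy": 0, "wz": 0, "gripper": 20},
    {"dx": 0, "dy": 0, "dz": 0, "wx": 0, "wy": 0, "wz": 0, "gripper": 20}
  ]
}}

```text
time: 10.0
eef_pos: [497.5, -30.8, 19.8]
ee_rot: [[-0.965, 0.263, 0.0], [0.263, 0.965, 0.0], [-0.0, 0.0, -1.0]]
ft_force: [-1.5, -0.8, 10.4]
grip_width: 28.7
gripper_force: 51.2
```

The lid touches the mat (force rose to +10 N at z = 19.8). I'll release and rise.

Emit:
{"op": "play_rows", "data": {
  "moves": [
    {"dx": 0, "dy": 0, "dz": -1, "wx": 0, "wy": 0, "wz": 0, "gripper": 60},
    {"dx": 0, "dy": 0, "dz": 0, "wx": 0, "wy": 0, "wz": 0, "gripper": 60},
    {"dx": 0, "dy": 0, "dz": 0, "wx": 0, "wy": 0, "wz": 0, "gripper": 60},
    {"dx": 0, "dy": 0, "dz": 0, "wx": 0, "wy": 0, "wz": 0, "gripper": 60},
    {"dx": 0, "dy": 0, "dz": -20, "wx": 0, "wy": 0, "wz": 0, "gripper": 60},
    {"dx": 0, "dy": 0, "dz": -40, "wx": 0, "wy": 0, "wz": 0, "gripper": 60},
    {"dx": 0, "dy": 0, "dz": -50, "wx": 0, "wy": 0, "wz": 0, "gripper": 60},
    {"dx": 0, "dy": 0, "dz": -50, "wx": 0, "wy": 0, "wz": 0, "gripper": 60},
    {"dx": 0, "dy": 0, "dz": 0, "wx": 0, "wy": 0, "wz": 0, "gripper": 60}
  ]
}}

```text
time: 11.12
eef_pos: [500.3, -30.9, 183.3]
ee_rot: [[-0.965, 0.263, 0.008], [0.263, 0.965, 0.0], [-0.008, 0.003, -1.0]]
ft_force: [0.1, 0.7, -1.5]
grip_width: 59.8
gripper_force: 0.0
```

Emit:
{"op": "play_rows", "data": {
  "moves": [
    {"dx": -16, "dy": -38, "dz": 0, "wx": 0, "wy": 0, "wz": 0, "gripper": 60},
    {"dx": -16, "dy": -38, "dz": 0, "wx": 0, "wy": 0, "wz": 0, "gripper": 60},
    {"dx": -16, "dy": -38, "dz": 0, "wx": 0, "wy": 0, "wz": 0, "gripper": 60},
    {"dx": -16, "dy": -38, "dz": 0, "wx": 0, "wy": 0, "wz": 0, "gripper": 60},
    {"dx": -16, "dy": -38, "dz": 0, "wx": 0, "wy": 0, "wz": 0, "gripper": 60},
    {"dx": -17, "dy": -38, "dz": 0, "wx": 0, "wy": 0, "wz": 0, "gripper": 60},
    {"dx": 0, "dy": 0, "dz": 0, "wx": 0, "wy": 0, "wz": 0, "gripper": 60},
    {"dx": 0, "dy": 0, "dz": 0, "wx": 0, "wy": 0, "wz": 0, "gripper": 60},
    {"dx": 0, "dy": 0, "dz": 0, "wx": 0, "wy": 0, "wz": 0, "gripper": 60}
  ]
}}

```text
time: 12.25
eef_pos: [530.8, -274.1, 179.0]
ee_rot: [[-0.965, 0.26, -0.001], [0.26, 0.965, 0.002], [0.002, 0.001, -1.0]]
ft_force: [-0.4, -0.4, 0.1]
grip_width: 60.1
gripper_force: 0.0
```

```bash
python3 - <<'E'
from h import *
s=get_image("side")[:,:,::-1];t=get_image("top")[:,:,::-1]
a=cv2.resize(s[110:260,300:430],(520,600),interpolation=cv2.INTER_CUBIC)
b=cv2.resize(t[170:260,290:430],(280,180),interpolation=cv2.INTER_CUBIC)
c=cv2.resize(t[185:245,385:445],(280,280),interpolation=cv2.INTER_CUBIC)
o=np.zeros((600,800,3),np.uint8);o[:,:520]=a;o[:180,520:]=b;o[200:480,520:]=c;cv2.imwrite("pics/c5.png",o);st()
E
```

```text
12.35 [ 531.1 -274.6  179.5] [[-0.965, 0.261, -0.001], [0.261, 0.965, 0.001], [0.001, 0.001, -1.0]] g 59.9 F [ 0.39  0.68 -0.76]
```

View pics/c5.png

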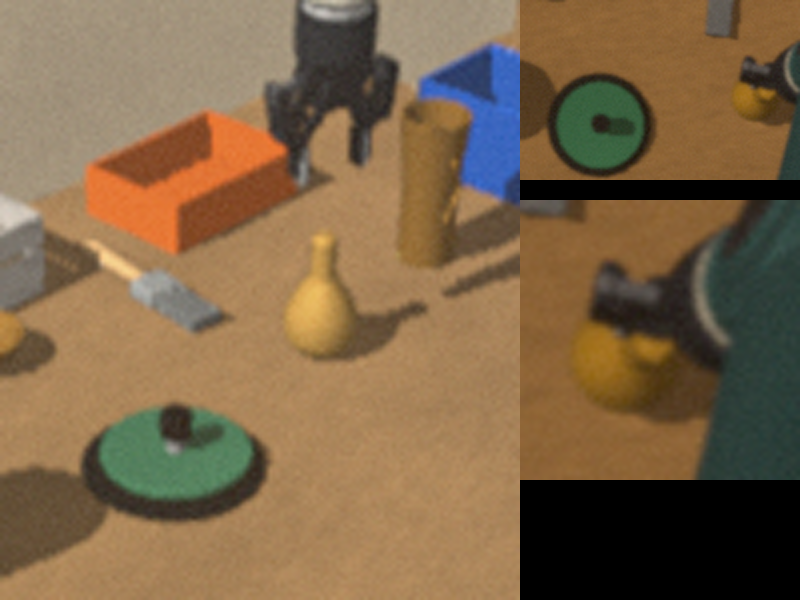

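The lid sits knob up and centred on the mat. The open fingertips are at side pixels (375,156) and (390,151), mid (382.5,153.8). In the top view the left finger is near (404,203) and the stem at (414,216), so I'll check the lateral offset.

```bash
python3 - <<'E'
from h import *
def proj(n,X):
    c=calibration(n);T=np.linalg.inv(c["world_from_camera"]);u=c["camera_matrix"]@(T[:3,:3]@X+T[:3,3]);return np.round(u[:2]/u[2],1)
o=env.observe();p=o["eef_pos"];y=np.array(o["ee_rot"])[:,1]
for z in(170,185,195,210):
  for k in(-34,0,34):
    X=np.array([p[0],p[1],z])+y*k;print(z,k,"side",proj("side",X),"top",proj("top",X))
print(np.round(o["q"],1))
E
```

```text
170 -34 side [388.4 158.3] top [427.5 217.2]
170 0 side [381.2 160.4] top [415.7 214.3]
170 34 side [373.8 162.6] top [403.9 211.5]
185 -34 side [388.6 154.8] top [428.9 216.6]
185 0 side [381.3 156.9] top [416.9 213.7]
185 34 side [374.  159.1] top [405.  210.9]
195 -34 side [388.8 152.5] top [429.8 216.2]
195 0 side [381.5 154.6] top [417.8 213.3]
195 34 side [374.1 156.7] top [405.7 210.5]
210 -34 side [389. 149.] top [431.3 215.6]
210 0 side [381.6 151.1] top [419.1 212.7]
210 34 side [374.2 153.2] top [406.8 209.8]
[ 13.   27.7  13.9 111.1  -9.6  42.4 107.3]
```

Emit:
{"op": "play_rows", "data": {
  "moves": [
    {"dx": -1, "dy": -2, "dz": 20, "wx": 0, "wy": 0, "wz": 0, "gripper": 60},
    {"dx": 0, "dy": 0, "dz": 25, "wx": 0, "wy": 0, "wz": 0, "gripper": 60},
    {"dx": 0, "dy": 0, "dz": 25, "wx": 0, "wy": 0, "wz": 0, "gripper": 60},
    {"dx": 0, "dy": 0, "dz": 15, "wx": 0, "wy": 0, "wz": 0, "gripper": 60},
    {"dx": 0, "dy": 0, "dz": 7, "wx": 0, "wy": 0, "wz": 0, "gripper": 60},
    {"dx": 0, "dy": 0, "dz": 0, "wx": 0, "wy": 0, "wz": 0, "gripper": 60},
    {"dx": 0, "dy": 0, "dz": 0, "wx": 0, "wy": 0, "wz": 0, "gripper": 60},
    {"dx": 0, "dy": 0, "dz": 0, "wx": 0, "wy": 0, "wz": 0, "gripper": 60}
  ],
  "force": 70
}}

```text
time: 13.35
eef_pos: [532.1, -278.7, 88.6]
ee_rot: [[-0.965, 0.263, 0.001], [0.263, 0.965, -0.001], [-0.001, -0.0, -1.0]]
ft_force: [0.5, -0.2, -0.0]
grip_width: 59.8
gripper_force: 0.0
```

Emit:
{"op": "play_rows", "data": {
  "moves": [
    {"dx": 0, "dy": 1, "dz": 4, "wx": 0, "wy": 0, "wz": 0, "gripper": 60},
    {"dx": 0, "dy": 0, "dz": 0, "wx": 0, "wy": 0, "wz": 0, "gripper": 40},
    {"dx": 0, "dy": 0, "dz": 0, "wx": 0, "wy": 0, "wz": 0, "gripper": 30},
    {"dx": 0, "dy": 0, "dz": 0, "wx": 0, "wy": 0, "wz": 0, "gripper": 15},
    {"dx": 0, "dy": 0, "dz": 0, "wx": 0, "wy": 0, "wz": 0, "gripper": 15},
    {"dx": 0, "dy": 0, "dz": 0, "wx": 0, "wy": 0, "wz": 0, "gripper": 15},
    {"dx": 0, "dy": 0, "dz": 0, "wx": 0, "wy": 0, "wz": 0, "gripper": 15}
  ]
}}

```text
time: 14.22
eef_pos: [532.1, -277.7, 84.1]
ee_rot: [[-0.965, 0.263, 0.001], [0.263, 0.965, -0.0], [-0.001, -0.0, -1.0]]
ft_force: [0.5, -1.2, 3.1]
grip_width: 22.8
gripper_force: 68.9
```

Emit:
{"op": "play_rows", "data": {
  "moves": [
    {"dx": 0, "dy": 0, "dz": -10, "wx": 0, "wy": 0, "wz": 0, "gripper": 15},
    {"dx": 0, "dy": 0, "dz": -30, "wx": 0, "wy": 0, "wz": 0, "gripper": 15},
    {"dx": 0, "dy": 0, "dz": -40, "wx": 0, "wy": 0, "wz": 0, "gripper": 15},
    {"dx": 0, "dy": 0, "dz": -40, "wx": 0, "wy": 0, "wz": 0, "gripper": 15},
    {"dx": 0, "dy": 0, "dz": -40, "wx": 0, "wy": 0, "wz": 0, "gripper": 15},
    {"dx": 0, "dy": 0, "dz": -40, "wx": 0, "wy": 0, "wz": 0, "gripper": 15},
    {"dx": 0, "dy": 0, "dz": -20, "wx": 0, "wy": 0, "wz": 0, "gripper": 15},
    {"dx": 0, "dy": 0, "dz": 0, "wx": 0, "wy": 0, "wz": 0, "gripper": 15},
    {"dx": 0, "dy": 0, "dz": 0, "wx": 0, "wy": 0, "wz": 0, "gripper": 15}
  ]
}}

```text
time: 15.35
eef_pos: [530.6, -276.6, 302.3]
ee_rot: [[-0.965, 0.263, -0.003], [0.263, 0.965, 0.001], [0.003, 0.001, -1.0]]
ft_force: [-0.1, -0.3, -2.8]
grip_width: 23.1
gripper_force: 68.9
```

```bash
python3 - <<'E'
from h import *
s=get_image("side")[:,:,::-1];t=get_image("top")[:,:,::-1]
a=cv2.resize(s[190:280,230:310],(480,540),interpolation=cv2.INTER_CUBIC)
b=cv2.resize(t[180:240,190:250],(300,300),interpolation=cv2.INTER_CUBIC)
c=cv2.resize(s[90:180,340:430],(260,260),interpolation=cv2.INTER_CUBIC)
o=np.zeros((600,800,3),np.uint8);o[:540,:480]=a;o[:300,490:790]=b;o[310:570,490:750]=c;cv2.imwrite("pics/c6.png",o);st()
E
```

```text
15.45 [ 530.6 -276.7  302. ] [[-0.965, 0.263, -0.003], [0.263, 0.965, 0.001], [0.004, 0.001, -1.0]] g 22.9 F [ 0.36  0.67 -2.63]
```

View pics/c6.png

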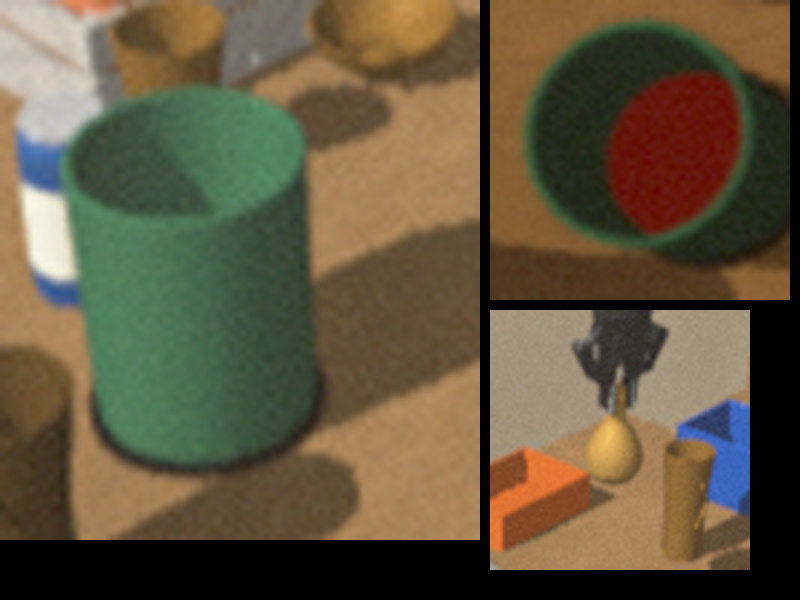

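The pot is open, and in the top view the red plate lies well down inside it. The rim ellipse centre is at side (260.8,215.4) and top (219.7,206.7). The pear hangs upright below the fingers.

```bash
python3 -c "
from h import *
print(tri((260.8,215.4),(219.7,206.7)),atz('side',(260.8,215.4),170),atz('top',(219.7,206.7),170))"
```

```text
(array([567.8, 281.1, 170.4]), [0.4, 0.4]) [568.8 280.9 170. ] [567.6 281.  170. ]
```

Emit:
{"op": "play_rows", "data": {
  "moves": [
    {"dx": 4, "dy": 20, "dz": 0, "wx": 0, "wy": 0, "wz": 0, "gripper": 15},
    {"dx": 8, "dy": 40, "dz": 0, "wx": 0, "wy": 0, "wz": 0, "gripper": 15},
    {"dx": 8, "dy": 40, "dz": 0, "wx": 0, "wy": 0, "wz": 0, "gripper": 15},
    {"dx": 8, "dy": 40, "dz": 0, "wx": 0, "wy": 0, "wz": 0, "gripper": 15},
    {"dx": 8, "dy": 40, "dz": 0, "wx": 0, "wy": 0, "wz": 0, "gripper": 15},
    {"dx": 8, "dy": 40, "dz": 0, "wx": 0, "wy": 0, "wz": 0, "gripper": 15},
    {"dx": 8, "dy": 40, "dz": 0, "wx": 0, "wy": 0, "wz": 0, "gripper": 15},
    {"dx": 8, "dy": 40, "dz": 0, "wx": 0, "wy": 0, "wz": 0, "gripper": 15},
    {"dx": 8, "dy": 40, "dz": 0, "wx": 0, "wy": 0, "wz": 0, "gripper": 15},
    {"dx": 8, "dy": 40, "dz": 0, "wx": 0, "wy": 0, "wz": 0, "gripper": 15}
  ]
}}

```text
time: 16.7
eef_pos: [557.1, 112.2, 303.2]
ee_rot: [[-0.965, 0.261, -0.002], [0.261, 0.965, 0.0], [0.002, 0.0, -1.0]]
ft_force: [-0.4, 1.1, -2.3]
grip_width: 22.7
gripper_force: 69.0
```

Emit:
{"op": "play_rows", "data": {
  "moves": [
    {"dx": 8, "dy": 40, "dz": 0, "wx": 0, "wy": 0, "wz": 0, "gripper": 15},
    {"dx": 8, "dy": 40, "dz": 0, "wx": 0, "wy": 0, "wz": 0, "gripper": 15},
    {"dx": 8, "dy": 40, "dz": 0, "wx": 0, "wy": 0, "wz": 0, "gripper": 15},
    {"dx": 8, "dy": 38, "dz": 0, "wx": 0, "wy": 0, "wz": 0, "gripper": 15},
    {"dx": 1, "dy": 10, "dz": 0, "wx": 0, "wy": 0, "wz": 0, "gripper": 15},
    {"dx": 0, "dy": 0, "dz": 0, "wx": 0, "wy": 0, "wz": 0, "gripper": 15},
    {"dx": 0, "dy": 0, "dz": 0, "wx": 0, "wy": 0, "wz": 0, "gripper": 15},
    {"dx": 0, "dy": 0, "dz": 0, "wx": 0, "wy": 0, "wz": 0, "gripper": 15}
  ]
}}

```text
time: 17.7
eef_pos: [570.8, 278.0, 303.9]
ee_rot: [[-0.964, 0.265, -0.0], [0.265, 0.964, -0.001], [-0.0, -0.001, -1.0]]
ft_force: [-0.5, 0.7, -2.9]
grip_width: 23.3
gripper_force: 69.1
```

Emit:
{"op": "play_rows", "data": {
  "moves": [
    {"dx": 2, "dy": 2, "dz": 5, "wx": 0, "wy": 0, "wz": 0, "gripper": 15},
    {"dx": 0, "dy": 0, "dz": 20, "wx": 0, "wy": 0, "wz": 0, "gripper": 15},
    {"dx": 0, "dy": 0, "dz": 20, "wx": 0, "wy": 0, "wz": 0, "gripper": 15},
    {"dx": 0, "dy": 0, "dz": 20, "wx": 0, "wy": 0, "wz": 0, "gripper": 15},
    {"dx": 0, "dy": 0, "dz": 20, "wx": 0, "wy": 0, "wz": 0, "gripper": 15},
    {"dx": 0, "dy": 0, "dz": 15, "wx": 0, "wy": 0, "wz": 0, "gripper": 15},
    {"dx": 0, "dy": 0, "dz": 10, "wx": 0, "wy": 0, "wz": 0, "gripper": 15},
    {"dx": 0, "dy": 0, "dz": 3, "wx": 0, "wy": 0, "wz": 0, "gripper": 15},
    {"dx": 0, "dy": 0, "dz": 0, "wx": 0, "wy": 0, "wz": 0, "gripper": 15},
    {"dx": 0, "dy": 0, "dz": 0, "wx": 0, "wy": 0, "wz": 0, "gripper": 15}
  ]
}}

```text
time: 18.95
eef_pos: [569.7, 282.7, 191.5]
ee_rot: [[-0.965, 0.263, 0.001], [0.263, 0.965, 0.001], [-0.001, 0.001, -1.0]]
ft_force: [-0.9, 0.2, -3.2]
grip_width: 22.8
gripper_force: 69.1
```

Emit:
{"op": "play_rows", "data": {
  "moves": [
    {"dx": 0, "dy": -1, "dz": 2, "wx": 0, "wy": 0, "wz": 0, "gripper": 15},
    {"dx": 0, "dy": -1, "dz": 2, "wx": 0, "wy": 0, "wz": 0, "gripper": 15},
    {"dx": 0, "dy": 0, "dz": 2, "wx": 0, "wy": 0, "wz": 0, "gripper": 15},
    {"dx": 0, "dy": 0, "dz": 2, "wx": 0, "wy": 0, "wz": 0, "gripper": 15},
    {"dx": 0, "dy": 0, "dz": 0, "wx": 0, "wy": 0, "wz": 0, "gripper": 15}
  ]
}}

```text
time: 19.58
eef_pos: [568.5, 280.4, 182.5]
ee_rot: [[-0.965, 0.263, -0.0], [0.263, 0.965, -0.0], [0.0, -0.0, -1.0]]
ft_force: [-0.4, -0.2, -2.9]
grip_width: 23.0
gripper_force: 69.1
```

Emit:
{"op": "play_rows", "data": {
  "moves": [
    {"dx": 0, "dy": 0, "dz": 1.5, "wx": 0, "wy": 0, "wz": 0, "gripper": 15},
    {"dx": 0, "dy": 0, "dz": 1.5, "wx": 0, "wy": 0, "wz": 0, "gripper": 15},
    {"dx": 0, "dy": 0, "dz": 1.5, "wx": 0, "wy": 0, "wz": 0, "gripper": 15},
    {"dx": 0, "dy": 0, "dz": 1, "wx": 0, "wy": 0, "wz": 0, "gripper": 15},
    {"dx": 0, "dy": 0, "dz": 0, "wx": 0, "wy": 0, "wz": 0, "gripper": 15}
  ]
}}

```text
time: 20.2
eef_pos: [568.6, 280.5, 177.2]
ee_rot: [[-0.965, 0.263, -0.0], [0.263, 0.965, -0.0], [0.0, -0.0, -1.0]]
ft_force: [-0.3, -0.3, -2.7]
grip_width: 22.7
gripper_force: 69.1
```

Emit:
{"op": "play_rows", "data": {
  "moves": [
    {"dx": 0, "dy": 0, "dz": 1.5, "wx": 0, "wy": 0, "wz": 0, "gripper": 15},
    {"dx": 0, "dy": 0, "dz": 1.5, "wx": 0, "wy": 0, "wz": 0, "gripper": 15},
    {"dx": 0, "dy": 0, "dz": 1.5, "wx": 0, "wy": 0, "wz": 0, "gripper": 15},
    {"dx": 0, "dy": 0, "dz": 1, "wx": 0, "wy": 0, "wz": 0, "gripper": 15},
    {"dx": 0, "dy": 0, "dz": 0, "wx": 0, "wy": 0, "wz": 0, "gripper": 15}
  ]
}}

```text
time: 20.82
eef_pos: [568.6, 280.5, 171.7]
ee_rot: [[-0.965, 0.263, -0.0], [0.263, 0.965, -0.0], [0.0, -0.0, -1.0]]
ft_force: [0.4, -0.9, -2.6]
grip_width: 23.0
gripper_force: 69.1
```

Emit:
{"op": "play_rows", "data": {
  "moves": [
    {"dx": 0, "dy": 0, "dz": 1.5, "wx": 0, "wy": 0, "wz": 0, "gripper": 15},
    {"dx": 0, "dy": 0, "dz": 1.5, "wx": 0, "wy": 0, "wz": 0, "gripper": 15},
    {"dx": 0, "dy": 0, "dz": 1.5, "wx": 0, "wy": 0, "wz": 0, "gripper": 15},
    {"dx": 0, "dy": 0, "dz": 1, "wx": 0, "wy": 0, "wz": 0, "gripper": 15},
    {"dx": 0, "dy": 0, "dz": 0, "wx": 0, "wy": 0, "wz": 0, "gripper": 15}
  ]
}}

```text
time: 21.45
eef_pos: [568.6, 280.5, 166.2]
ee_rot: [[-0.965, 0.263, -0.0], [0.263, 0.965, -0.0], [0.0, -0.0, -1.0]]
ft_force: [-0.2, 0.1, -4.2]
grip_width: 22.7
gripper_force: 69.1
```

Emit:
{"op": "play_rows", "data": {
  "moves": [
    {"dx": 0, "dy": 0, "dz": 1.5, "wx": 0, "wy": 0, "wz": 0, "gripper": 15},
    {"dx": 0, "dy": 0, "dz": 1.5, "wx": 0, "wy": 0, "wz": 0, "gripper": 15},
    {"dx": 0, "dy": 0, "dz": 1.5, "wx": 0, "wy": 0, "wz": 0, "gripper": 15},
    {"dx": 0, "dy": 0, "dz": 1, "wx": 0, "wy": 0, "wz": 0, "gripper": 15},
    {"dx": 0, "dy": 0, "dz": 0, "wx": 0, "wy": 0, "wz": 0, "gripper": 15}
  ]
}}

```text
time: 22.08
eef_pos: [568.6, 280.5, 160.7]
ee_rot: [[-0.965, 0.263, -0.0], [0.263, 0.965, -0.0], [0.0, -0.0, -1.0]]
ft_force: [0.3, 0.1, -3.1]
grip_width: 22.4
gripper_force: 69.1
```

Emit:
{"op": "play_rows", "data": {
  "moves": [
    {"dx": 0, "dy": 0, "dz": 1.5, "wx": 0, "wy": 0, "wz": 0, "gripper": 15},
    {"dx": 0, "dy": 0, "dz": 1.5, "wx": 0, "wy": 0, "wz": 0, "gripper": 15},
    {"dx": 0, "dy": 0, "dz": 1.5, "wx": 0, "wy": 0, "wz": 0, "gripper": 15},
    {"dx": 0, "dy": 0, "dz": 1, "wx": 0, "wy": 0, "wz": 0, "gripper": 15},
    {"dx": 0, "dy": 0, "dz": 0, "wx": 0, "wy": 0, "wz": 0, "gripper": 15}
  ]
}}

```text
time: 22.7
eef_pos: [568.6, 280.5, 155.2]
ee_rot: [[-0.965, 0.263, -0.0], [0.263, 0.965, -0.0], [0.0, -0.0, -1.0]]
ft_force: [0.1, -0.5, -2.1]
grip_width: 22.8
gripper_force: 69.1
```

Emit:
{"op": "play_rows", "data": {
  "moves": [
    {"dx": 0, "dy": 0, "dz": 1.5, "wx": 0, "wy": 0, "wz": 0, "gripper": 15},
    {"dx": 0, "dy": 0, "dz": 1.5, "wx": 0, "wy": 0, "wz": 0, "gripper": 15},
    {"dx": 0, "dy": 0, "dz": 0, "wx": 0, "wy": 0, "wz": 0, "gripper": 15}
  ]
}}

```text
time: 23.08
eef_pos: [568.6, 280.4, 152.1]
ee_rot: [[-0.965, 0.263, -0.0], [0.263, 0.965, -0.0], [0.0, -0.0, -1.0]]
ft_force: [-0.8, -0.3, -3.3]
grip_width: 22.7
gripper_force: 69.1
```

Emit:
{"op": "play_rows", "data": {
  "moves": [
    {"dx": 0, "dy": 0, "dz": 1.5, "wx": 0, "wy": 0, "wz": 0, "gripper": 15},
    {"dx": 0, "dy": 0, "dz": 1.5, "wx": 0, "wy": 0, "wz": 0, "gripper": 15},
    {"dx": 0, "dy": 0, "dz": 1.5, "wx": 0, "wy": 0, "wz": 0, "gripper": 15},
    {"dx": 0, "dy": 0, "dz": 0, "wx": 0, "wy": 0, "wz": 0, "gripper": 15}
  ]
}}

```text
time: 23.58
eef_pos: [568.5, 280.4, 147.6]
ee_rot: [[-0.965, 0.263, -0.0], [0.263, 0.965, -0.0], [0.0, -0.0, -1.0]]
ft_force: [0.1, -0.3, -3.3]
grip_width: 22.8
gripper_force: 69.1
```

Emit:
{"op": "play_rows", "data": {
  "moves": [
    {"dx": 0, "dy": 0, "dz": 1.5, "wx": 0, "wy": 0, "wz": 0, "gripper": 15},
    {"dx": 0, "dy": 0, "dz": 1.5, "wx": 0, "wy": 0, "wz": 0, "gripper": 15},
    {"dx": 0, "dy": 0, "dz": 1.5, "wx": 0, "wy": 0, "wz": 0, "gripper": 15},
    {"dx": 0, "dy": 0, "dz": 0, "wx": 0, "wy": 0, "wz": 0, "gripper": 15}
  ]
}}

```text
time: 24.08
eef_pos: [568.5, 280.4, 143.1]
ee_rot: [[-0.965, 0.263, -0.0], [0.263, 0.965, -0.0], [0.0, -0.0, -1.0]]
ft_force: [0.1, -0.3, -2.3]
grip_width: 22.5
gripper_force: 69.1
```

Emit:
{"op": "play_rows", "data": {
  "moves": [
    {"dx": 0, "dy": 0, "dz": 1.5, "wx": 0, "wy": 0, "wz": 0, "gripper": 15},
    {"dx": 0, "dy": 0, "dz": 1.5, "wx": 0, "wy": 0, "wz": 0, "gripper": 15},
    {"dx": 0, "dy": 0, "dz": 0, "wx": 0, "wy": 0, "wz": 0, "gripper": 15}
  ]
}}

```text
time: 24.45
eef_pos: [568.5, 280.4, 140.1]
ee_rot: [[-0.965, 0.263, -0.0], [0.263, 0.965, -0.0], [0.0, -0.0, -1.0]]
ft_force: [0.2, -0.6, -2.3]
grip_width: 22.9
gripper_force: 69.1
```

Emit:
{"op": "play_rows", "data": {
  "moves": [
    {"dx": 0, "dy": 0, "dz": 1.5, "wx": 0, "wy": 0, "wz": 0, "gripper": 15},
    {"dx": 0, "dy": 0, "dz": 1.5, "wx": 0, "wy": 0, "wz": 0, "gripper": 15},
    {"dx": 0, "dy": 0, "dz": 0, "wx": 0, "wy": 0, "wz": 0, "gripper": 15}
  ]
}}

```text
time: 24.82
eef_pos: [568.5, 280.4, 137.1]
ee_rot: [[-0.965, 0.263, -0.0], [0.263, 0.965, -0.0], [0.0, -0.0, -1.0]]
ft_force: [-0.3, 0.3, -2.7]
grip_width: 23.2
gripper_force: 69.1
```

Emit:
{"op": "play_rows", "data": {
  "moves": [
    {"dx": 0, "dy": 0, "dz": 1.5, "wx": 0, "wy": 0, "wz": 0, "gripper": 15},
    {"dx": 0, "dy": 0, "dz": 1.5, "wx": 0, "wy": 0, "wz": 0, "gripper": 15},
    {"dx": 0, "dy": 0, "dz": 0, "wx": 0, "wy": 0, "wz": 0, "gripper": 15}
  ]
}}

```text
time: 25.2
eef_pos: [568.5, 280.4, 134.1]
ee_rot: [[-0.965, 0.263, -0.0], [0.263, 0.965, -0.0], [0.0, -0.0, -1.0]]
ft_force: [0.3, 0.1, -2.2]
grip_width: 22.9
gripper_force: 69.1
```

Emit:
{"op": "play_rows", "data": {
  "moves": [
    {"dx": 0, "dy": 0, "dz": 1.5, "wx": 0, "wy": 0, "wz": 0, "gripper": 15},
    {"dx": 0, "dy": 0, "dz": 1.5, "wx": 0, "wy": 0, "wz": 0, "gripper": 15},
    {"dx": 0, "dy": 0, "dz": 0, "wx": 0, "wy": 0, "wz": 0, "gripper": 15}
  ]
}}

```text
time: 25.58
eef_pos: [568.8, 280.6, 131.4]
ee_rot: [[-0.965, 0.263, 0.0], [0.263, 0.965, 0.0], [-0.0, 0.0, -1.0]]
ft_force: [0.5, 1.2, -1.6]
grip_width: 22.7
gripper_force: 69.3
```

Emit:
{"op": "play_rows", "data": {
  "moves": [
    {"dx": 0, "dy": 0, "dz": 1, "wx": 0, "wy": 0, "wz": 0, "gripper": 15},
    {"dx": 0, "dy": 0, "dz": 0, "wx": 0, "wy": 0, "wz": 0, "gripper": 15}
  ]
}}

```text
time: 25.82
eef_pos: [568.9, 280.6, 130.5]
ee_rot: [[-0.965, 0.263, 0.0], [0.263, 0.965, 0.0], [-0.0, 0.0, -1.0]]
ft_force: [-0.4, 0.4, 0.1]
grip_width: 23.1
gripper_force: 69.4
```

Emit:
{"op": "play_rows", "data": {
  "moves": [
    {"dx": 0, "dy": 0, "dz": 0, "wx": 0, "wy": 0, "wz": 0, "gripper": 15}
  ]
}}

```text
time: 25.95
eef_pos: [568.8, 280.6, 130.5]
ee_rot: [[-0.965, 0.263, 0.0], [0.263, 0.965, 0.0], [-0.0, 0.0, -1.0]]
ft_force: [-0.3, -0.2, -0.1]
grip_width: 22.9
gripper_force: 69.4
```

Emit:
{"op": "play_rows", "data": {
  "moves": [
    {"dx": 0, "dy": 0, "dz": 0, "wx": 0, "wy": 0, "wz": 0, "gripper": 15}
  ]
}}

```text
time: 26.08
eef_pos: [568.8, 280.5, 130.4]
ee_rot: [[-0.965, 0.263, 0.0], [0.263, 0.965, 0.0], [-0.0, 0.0, -1.0]]
ft_force: [-0.3, -0.2, -1.1]
grip_width: 22.5
gripper_force: 69.4
```

The plate is carrying nearly all the weight (−2.7 N has fallen to about −0.4 N). I'll go half a millimetre further, then let go gently with the jaws only part open inside the mouth.

Emit:
{"op": "play_rows", "data": {
  "moves": [
    {"dx": 0, "dy": 0, "dz": 0.5, "wx": 0, "wy": 0, "wz": 0, "gripper": 15},
    {"dx": 0, "dy": 0, "dz": 0, "wx": 0, "wy": 0, "wz": 0, "gripper": 15}
  ],
  "force": 40
}}

```text
time: 26.32
eef_pos: [568.8, 280.5, 129.9]
ee_rot: [[-0.965, 0.263, 0.0], [0.263, 0.965, 0.0], [-0.0, 0.0, -1.0]]
ft_force: [-0.8, 0.4, 0.9]
grip_width: 22.7
gripper_force: 69.4
```

Emit:
{"op": "play_rows", "data": {
  "moves": [
    {"dx": 0, "dy": 0, "dz": 0, "wx": 0, "wy": 0, "wz": 0, "gripper": 24},
    {"dx": 0, "dy": 0, "dz": 0, "wx": 0, "wy": 0, "wz": 0, "gripper": 26},
    {"dx": 0, "dy": 0, "dz": 0, "wx": 0, "wy": 0, "wz": 0, "gripper": 29},
    {"dx": 0, "dy": 0, "dz": 0, "wx": 0, "wy": 0, "wz": 0, "gripper": 34},
    {"dx": 0, "dy": 0, "dz": 0, "wx": 0, "wy": 0, "wz": 0, "gripper": 40},
    {"dx": 0, "dy": 0, "dz": 0, "wx": 0, "wy": 0, "wz": 0, "gripper": 42},
    {"dx": 0, "dy": 0, "dz": 0, "wx": 0, "wy": 0, "wz": 0, "gripper": 42}
  ]
}}

```text
time: 27.2
eef_pos: [568.7, 280.5, 129.8]
ee_rot: [[-0.965, 0.263, 0.0], [0.263, 0.965, -0.0], [-0.0, 0.0, -1.0]]
ft_force: [0.1, -0.2, 0.5]
grip_width: 42.0
gripper_force: 0.0
```

Free. I'll rise straight out slowly, then clear to the side a little.

Emit:
{"op": "play_rows", "data": {
  "moves": [
    {"dx": 0, "dy": 0, "dz": -5, "wx": 0, "wy": 0, "wz": 0, "gripper": 42},
    {"dx": 0, "dy": 0, "dz": -10, "wx": 0, "wy": 0, "wz": 0, "gripper": 42},
    {"dx": 0, "dy": 0, "dz": -15, "wx": 0, "wy": 0, "wz": 0, "gripper": 42},
    {"dx": 0, "dy": 0, "dz": -20, "wx": 0, "wy": 0, "wz": 0, "gripper": 42},
    {"dx": 0, "dy": 0, "dz": -40, "wx": 0, "wy": 0, "wz": 0, "gripper": 42},
    {"dx": 0, "dy": 0, "dz": -40, "wx": 0, "wy": 0, "wz": 0, "gripper": 42},
    {"dx": 30, "dy": 20, "dz": -20, "wx": 0, "wy": 0, "wz": 0, "gripper": 42},
    {"dx": 40, "dy": 25, "dz": 0, "wx": 0, "wy": 0, "wz": 0, "gripper": 42},
    {"dx": 30, "dy": 20, "dz": 0, "wx": 0, "wy": 0, "wz": 0, "gripper": 42},
    {"dx": 0, "dy": 0, "dz": 0, "wx": 0, "wy": 0, "wz": 0, "gripper": 42}
  ]
}}

```text
time: 28.45
eef_pos: [486.3, 373.3, 281.1]
ee_rot: [[-0.967, 0.256, -0.0], [0.256, 0.967, 0.003], [0.001, 0.003, -1.0]]
ft_force: [-0.0, 0.4, 0.2]
grip_width: 42.2
gripper_force: 0.0
```

```bash
python3 - <<'E'
from h import *
s=get_image("side")[:,:,::-1];t=get_image("top")[:,:,::-1]
o=np.zeros((600,800,3),np.uint8)
o[:300,:480]=cv2.resize(s,(480,300));o[300:600,:480]=cv2.resize(t,(480,300));o[:300,490:790]=cv2.resize(t[180:240,190:250],(300,300),interpolation=cv2.INTER_CUBIC)
o[300:600,490:790]=cv2.resize(s[180:280,220:320],(300,300),interpolation=cv2.INTER_CUBIC)
cv2.imwrite("pics/c7.png",o);st()
E
```

```text
28.55 [489.5 369.3 280.8] [[-0.965, 0.262, 0.001], [0.262, 0.965, 0.0], [-0.001, 0.001, -1.0]] g 41.9 F [-0.37 -0.25  0.12]
```

View pics/c7.png

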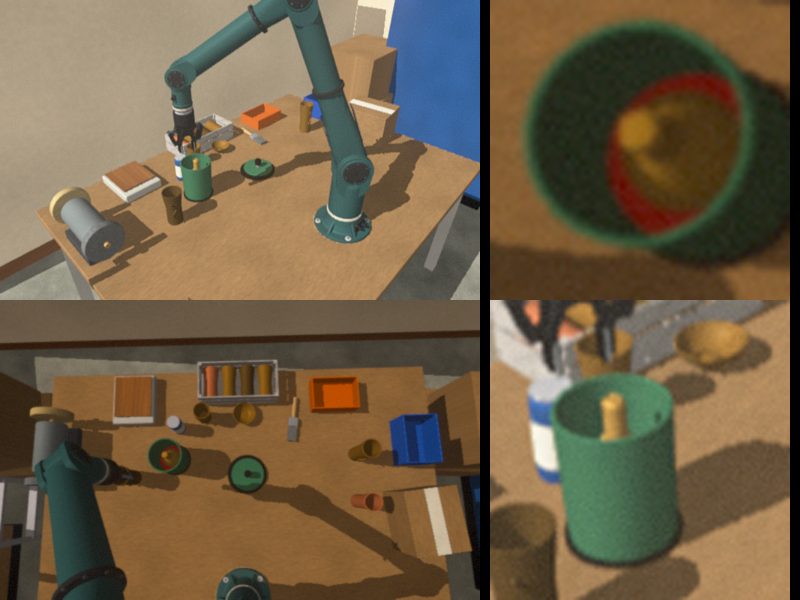

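The pear stands stem up on the red plate in the middle of the pot, with its stem at about (220,206) in the top view. The lid lies on the mat, the other ware is undisturbed and the arm is clear.

```bash
python3 -c "
from bench import env
print(env.close_job())"
```

```text
the job is handed in; nothing more can be done
None
```

The job is handed in: the lid is knob up on the mat, the pear was let go stem up on the rest plate in the pot once the plate carried it, and the other ware looks untouched in the last picture, at about 28.6 s of the 69 s.

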